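# Nest a bar blank and gauge how proud it stands for laser focus

## Robot

A 7-joint arm with a two-finger parallel gripper is mounted at the origin on the work surface. World frame = base frame: x ahead of the robot, y to its left, z up, the work surface at z = 0. Lengths are in m, angles in rad, forces in N, time in s.
With the tool pointing down it reaches from about 0.425 to 0.95 m from the base axis. Payload 4.7 kg.
Tool frame: the origin (TCP) lies at the very end of the fingers, on their centre line; the grasp point (between the pads) lies 19 mm behind it (robot.tcp_to_grasp is the z of the grasp point in the tool frame, in m); z points along the fingers, y is the line along which they close (so a half turn about z gives the same grasp; the last joint's range is limited). The gripper opens to 87 mm and grips with 3 to 60 N. Pads are 19 mm wide; open, the fingers measure 117 mm over their backs; the gripper's body (75 mm by 190 mm) begins 51 mm behind the grasp point.
Start: joints at [1.126, 0.469, -0.049, 1.532, 0.024, 1.141, -0.082], TCP at [0.273, -0.617, 0.223] pointing down, gripper open.
Joint ranges: [-2.59, 2.59], [-0.33, 1.99], [-1.39, 1.29], [0.1, 2.45], [-1.04, 4.18], [0.21, 1.99], [-2.66, 2.66]. Speed limits (rad/s): [2.57, 2.57, 3.14, 3.14, 3.14, 3.14, 3.14].

## Interface

Orientations are given as [roll, pitch, yaw] about the fixed x, y, z axes, in that order (R = Rz(yaw) Ry(pitch) Rx(roll)).
In Python, from station import robot gives the robot as it stands.
- The arm moves only by the tool apply_moves, never from a script. Its argument "plan" is a list of rows, each an object of numbers: "x", "y", "z": the shift along the world's x, y, z scaled (see below); "rx", "ry", "rz": the turn, a rotation vector about the world's x, y, z scaled (see below); "jaw": the opening, from 0 (shut) to 1 (fully open). In form: [{"x": .., "y": .., "z": .., "rx": .., "ry": .., "rz": .., "jaw": ..}, ...]. A call has 1 to 10 rows; each row shifts and turns the commanded pose from where the row before left it; what a row does not reach is not made up. The controller multiplies each number of a shift by 20 mm and each number of a turn by 5 degrees. A row lasts 1/10 s, in which the tool goes at most 50 mm and 8.59 degrees, less where a joint would pass 70% of its speed; a pose out of reach is approached as far as the arm can. A call with a number of a shift or a turn outside -1 to 1 is refused whole. A call with a gripper value outside its range is refused whole. The fingers move at their own pace and stop on an object; "grip_force" is the grip in N (left out, the last holds). Time passes only in rows, so rows that do not move let the fingers close. It gives the time, the measured TCP pose, the force, the opening and the grip force at its end, in the units of the state.
- robot.observe(): the state, without advancing time (a new reading comes with each control period).
- robot.camera(name): name is "side" or "top" or "wrist"; returns the picture (420x560x3 uint8, red, green, blue); there is no depth.
- robot.camera_model(name): a dict with "fx", "fy", "cx", "cy" (pixels), "R" (3x3) and "t" (3): a world point X has camera coordinates R X + t. Camera axes: x right, y down, z forward; pixel columns grow to the right and rows downward; lengths in m; the calibration is good to about 2 mm. The wrist camera is an equidistant fisheye: a pixel r from the principal point sees the ray r / f radians off the axis. A picture is of the moment at which its call begins: read the wrist's pose just before it. camera_model takes no time and is no camera call; for the wrist camera it gives the pose at the moment of the call.
- robot.job_done(): hands the job in; it is judged then, once.
The state is a dict: "time_s": time; "q": joint angles; "joint_vel": joint speeds; "tau": joint torques, N m; "eef_pos": TCP position; "tcp_rot": TCP orientation; "wrist_force": force on the tool from outside, world axes, zero at the start; "moment": the same for the moment, N m; "width": finger opening in m; "gripper_force": force on a finger pad.
Only numpy, scipy, OpenCV 4.12 (cv2) and the standard library are available. Lean on these libraries where they do the work, as an engineer would, in place of code of your own. Each camera call takes 0.05 s, during which the arm holds its last target. There are 200 camera calls.

## Task

Lay the oblong bar blank flat in the pocket of the fixture plate and let go of it, then stand the bridge height gauge on the plate astride the bar, its sprung foot on the bar's top somewhere near the middle, so that the gauge reads how far the bar stands above the plate. Lower the gauge gently and let go only when both its legs stand on the plate. Leave the square and the round blank where they are.

Things in the scene. Friction and masses are not known exactly. Their poses are not given: they have to be found in the camera images.
- bar: oblong aluminium bar blank, loose, 110 x 34 x 30 mm (long axis = its x, width = y, height = z), lying flat on the bench. Origin at the centre of its underside. Weighs roughly 0.3 kg.
- block: square aluminium blank, loose, 56 x 56 x 24 mm, not to be moved. Origin at the centre of its underside.
- disc: round aluminium blank, loose, 60 mm diameter, 24 mm high, not to be moved. Origin at the centre of its underside.
- plate: aluminium fixture plate fixed to the bench, 170 (x) x 200 (y) x 16 mm (z), with one oblong pocket in the middle of its top. Origin at the centre of its underside; top face 16 mm above.
- pocket (a point): centre of the pocket's floor, 8 mm below the plate's top face. The pocket is 118 mm along x, 42 mm along y and 8 mm deep, its mouth widened by a 3 mm chamfer. Axes parallel to the plate's: the bar lies with its long axis along x, either way round, and then stands 22 mm above the plate's top.
- gauge: loose bridge gauge, 0.55 kg, standing on the bench: two steel legs (40 mm along x, 20 mm thick, centred at y = +-55 mm, 90 mm clear between) under a beam (36 mm along x, 130 mm along y, 50 to 65 mm high); on its middle a grey grip block 40 x 40 mm, 65 to 130 mm high, a white scale on its x faces (grip it across the y faces). Origin midway between the leg soles, z up.
- gauge_foot (a joint): reading of the gauge in m: how far its sprung foot is pushed up above the plane of the leg soles. 0 on a flat surface, at most 0.045; the spring presses down with about 1 to 2 N.
- foot_tip (a point): centre of the underside of the gauge's sprung foot, a dark steel pad 18 mm in diameter, on the gauge's z axis.
Mind the look-alikes: they are no part of the job. What is shaped like the gauge but turquoise is not meant. What is shaped like the bar but pink is not meant.

How it is judged:
On the way, in this order (a step that is already met when the one before it is completed fails the run):
1. the bar lies flat in the pocket, down on its floor, and is let go (x of bar in the frame of pocket between -0.006 and 0.006 m and y of bar in the frame of pocket between -0.006 and 0.006 m and z of bar in the frame of pocket between -0.003 and 0.003 m and angle between bar's own z axis and vertical below 0.06 rad and contact force between the fingers and bar below 0.2 N and linear speed of bar below 0.03 m/s), for 0.2 s.
2. the gauge, still held by the fingers, is down over the bar: legs within 4 mm of the plate's top, foot on the bar (x of bar in the frame of pocket between -0.006 and 0.006 m and y of bar in the frame of pocket between -0.006 and 0.006 m and z of bar in the frame of pocket between -0.003 and 0.003 m and angle between bar's own z axis and vertical below 0.06 rad and x of foot_tip in the frame of bar between -0.03 and 0.03 m and y of foot_tip in the frame of bar between -0.015 and 0.015 m and contact force between the fingers and gauge above 0.5 N and z of gauge in the frame of pocket between 0.005 and 0.012 m and value of joint gauge_foot above 0.017 m), for 0.1 s.
At the end, for the whole second after the job is handed in: Bar flat on the pocket floor (centred within 6 mm, height 3 mm, tilt 0.06 rad); gauge upright on the plate (height within 2 mm, tilt under 0.04 rad), foot pressing the bar within 30 mm along and 15 mm across of its middle, reading 22 mm within 1.7 mm; both released, at rest (x of bar in the frame of pocket between -0.006 and 0.006 m and y of bar in the frame of pocket between -0.006 and 0.006 m and z of bar in the frame of pocket between -0.003 and 0.003 m and angle between bar's own z axis and vertical below 0.06 rad and x of foot_tip in the frame of bar between -0.03 and 0.03 m and y of foot_tip in the frame of bar between -0.015 and 0.015 m and value of joint gauge_foot between 0.0203 and 0.0237 m and angle between gauge's own z axis and vertical below 0.04 rad and z of gauge in the frame of pocket between 0.006 and 0.01 m and contact force between gauge and bar above 0.2 N and linear speed of each of gauge, bar below 0.02 m/s); the robot touches nothing.
It fails at once if the square or the round blank is shifted by more than 20 mm (distance of any of block, disc from where it was at the start of the episode above 0.02 m).
It fails at once if the gauge is banged or pressed hard onto the plate or the bar (over 80 N) (contact force between gauge and plate above 80 N or contact force between gauge and bar above 80 N).
It also fails if it takes over 67 s, if anything falls off the work surface, if the arm or the gripper's body presses on something with over 40 N, if the wrist force passes 120 N, or if a joint passes its speed limit or range.

## Working session

There is one attempt and no reset: what is moved stays moved. The work goes in short steps, Python scripts to look and compute and a tool call to move; the robot and the scene stay as the last step left them, time stands still between calls to the robot, and variables do not carry over. Pictures are saved under pics/ and viewed, at most 10 in all, crops included, and the job is handed in when it is done.

Besides the shell and the picture viewer there is one more tool, called after "Call:" by a JSON object that holds its "op" and its "data", one argument or row to a line. apply_moves: Moves the arm, as the interface text tells. Its arguments: {"type":"object","properties":{"plan":{"type":"array","items":{"type":"object","properties":{"x":{"type":"number","minimum":-1,"maximum":1},"y":{"type":"number","minimum":-1,"maximum":1},"z":{"type":"number","minimum":-1,"maximum":1},"rx":{"type":"number","minimum":-1,"maximum":1},"ry":{"type":"number","minimum":-1,"maximum":1},"rz":{"type":"number","minimum":-1,"maximum":1},"jaw":{"type":"number"}}}},"grip_force":{"type":"number"}},"required":["plan"]}

```bash
mkdir -p pics; ls
python3 - <<'E'
from station import robot
import cv2
print(robot.observe(), robot.tcp_to_grasp)
for n in ["side","top"]:
    im=robot.camera(n); cv2.imwrite(f"pics/{n}0.png",im[:,:,::-1]); 
    print(n,robot.camera_model(n))
E
```

```text
pics
{'time_s': 0.0, 'q': array([ 1.12604805,  0.46947744, -0.04859855,  1.53366903,  0.02409251,
        1.14102126, -0.08231856]), 'joint_vel': array([-7.02838882e-04, -4.49628145e-04,  6.77663125e-04, -5.78012335e-04,
       -9.45790998e-05, -4.50053263e-04, -3.38198313e-04]), 'tau': array([ 2.15981058e-04, -5.07971334e+01, -8.07061046e-02, -2.36152929e+01,
       -6.13440899e-02,  3.80090601e-02,  1.87315782e-04]), 'eef_pos': array([ 0.27244884, -0.61691999,  0.22148573]), 'tcp_rot': array([-3.13960398e+00,  6.48071066e-05,  4.15860951e-01]), 'wrist_force': array([ 0.60275231,  0.04959257, -0.05063352]), 'moment': array([-0.04254266, -0.01121884, -0.08322506]), 'gripper_force': 0.0, 'width': 0.08663771373044213} -0.0187
side {'fx': 464.27591881699556, 'fy': 464.27591881699556, 'cx': 279.4807466563293, 'cy': 204.05499160789802, 'R': array([[ 9.43752062e-01, -3.30653959e-01,  6.33971397e-05],
       [-2.56131496e-01, -7.31171384e-01, -6.32285587e-01],
       [ 2.09114087e-01,  5.96704589e-01, -7.74735395e-01]]), 't': array([-0.44874832,  0.18571021,  1.26160842])}
top {'fx': 456.0210575492791, 'fy': 456.0210575492791, 'cx': 282.31782927875673, 'cy': 210.96312850181124, 'R': array([[-0.01469919, -0.999855  , -0.00859694],
       [-0.99464762,  0.01550099, -0.10215591],
       [ 0.10227436,  0.00704931, -0.99473125]]), 't': array([0.0454519 , 0.52992324, 1.18527614])}
```

View pics/top0.png

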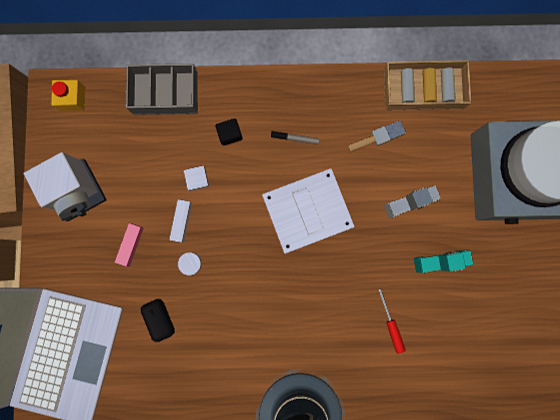

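View pics/side0.png

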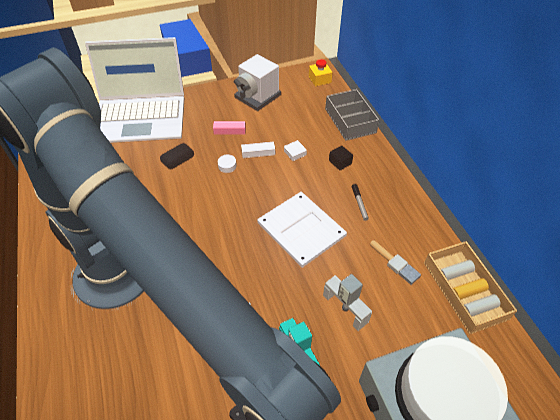

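Top view: bar at (180,221), block (196,177), disc (189,264), plate (308,211), grey gauge (413,201), with pink (129,244) and turquoise (443,262) look-alikes. The side view shows the same, with the bar at (258,150), plate (302,228) and gauge (348,300).

Run:
```python
import cv2,numpy as np
t=cv2.imread("pics/top0.png"); s=cv2.imread("pics/side0.png")
def crop(im,x,y,w,h,W,H): return cv2.resize(im[y:y+h,x:x+w],(W,H),interpolation=cv2.INTER_CUBIC)
a=np.hstack([crop(t,150,190,60,60,250,300),crop(t,255,160,110,110,300,300),crop(t,380,175,65,60,250,300)])
b=np.hstack([crop(s,220,125,100,50,250,300),crop(s,250,185,105,85,300,300),crop(s,315,265,65,70,250,300)])
cv2.imwrite("pics/mos.png",np.vstack([a,b]))
for n,im,boxes in [("top",t,{"bar":(160,195,40,52),"plate":(255,160,110,110),"gauge":(380,175,65,55)}),("side",s,{"bar":(235,138,45,25),"plate":(250,185,105,85)})]:
    hsv=cv2.cvtColor(im,cv2.COLOR_BGR2HSV)
    for k,(x,y,w,h) in boxes.items():
        m=(hsv[y:y+h,x:x+w,1]<70).astype(np.uint8)
        c=max(cv2.findContours(m,cv2.RETR_EXTERNAL,cv2.CHAIN_APPROX_NONE)[0],key=cv2.contourArea)+np.array([x,y])
        r=cv2.minAreaRect(c); print(n,k,cv2.contourArea(c),r, cv2.boxPoints(r).round(1).tolist(), cv2.approxPolyDP(c,3,True)[:,0].tolist())
```

```text
top bar 571.0 ((180.15518188476562, 220.63796997070312), (15.090267181396484, 42.07763671875), 11.888657569885254) [[168.39999389648438, 239.6999969482422], [177.10000610351562, 198.5], [191.89999389648438, 201.60000610351562], [183.1999969482422, 242.8000030517578]] [[178, 199], [169, 238], [183, 241], [191, 203]]
top plate 4651.5 ((307.65618896484375, 210.29322814941406), (63.98255157470703, 75.191162109375), 69.07550048828125) [[261.1000061035156, 193.8000030517578], [331.29998779296875, 167.0], [354.20001220703125, 226.6999969482422], [284.0, 253.60000610351562]] [[331, 169], [262, 194], [284, 253], [353, 227]]
top gauge 790.5 ((411.96551513671875, 201.41378784179688), (17.826751708984375, 55.33721160888672), 68.19859313964844) [[383.0, 203.39999389648438], [434.29998779296875, 182.89999389648438], [441.0, 199.39999389648438], [389.6000061035156, 220.0]] [[435, 186], [384, 205], [388, 216], [440, 197]]
side bar 405.5 ((257.86407470703125, 149.32247924804688), (13.60510540008545, 32.946163177490234), 84.5596694946289) [[240.8000030517578, 144.10000610351562], [273.6000061035156, 141.0], [274.8999938964844, 154.5], [242.10000610351562, 157.6999969482422]] [[273, 142], [242, 144], [242, 156], [274, 154]]
side plate 3480.5 ((301.2500305175781, 226.75001525878906), (73.53910827636719, 55.86143493652344), 45.0) [[255.5, 220.5], [295.0, 181.0], [347.0, 233.0], [307.5, 272.5]] [[299, 192], [257, 220], [302, 267], [346, 232]]
```

View pics/mos.png

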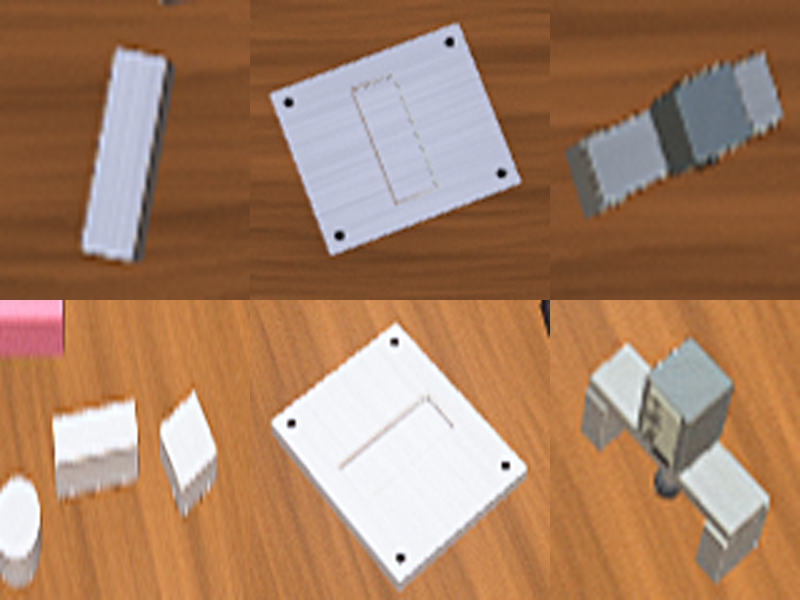

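Mosaic: clear top-face corners of the bar, plate and the gauge's grip block in both views. I'll fit known rectangles (x, y, z, yaw free) to both views.

```bash
cat > h.py <<'E'
from station import robot
import numpy as np, cv2
from scipy.optimize import least_squares
def proj(n,X,M=None):
    m=M or robot.camera_model(n); c=np.asarray(X)@m["R"].T+m["t"]
    if n=="wrist":
        r=np.hypot(c[:,0],c[:,1]); th=np.arctan2(r,c[:,2]); d=c[:,:2]/r[:,None]*th[:,None]
    else: d=c[:,:2]/c[:,2:]
    return d*[m["fx"],m["fy"]]+[m["cx"],m["cy"]]
def rect(p,L,W):
    x,y,z,a=p; c,s=np.cos(a),np.sin(a)
    return np.array([[x+c*u-s*v,y+s*u+c*v,z] for u,v in [(L/2,W/2),(L/2,-W/2),(-L/2,-W/2),(-L/2,W/2)]])
def fit(views,L,W,p0,fixz=None):
    "views: list of (name, model, 4 pixels in any order); match nearest"
    def res(p):
        if fixz is not None: p=[p[0],p[1],fixz,p[2]]
        X=rect(p,L,W); o=[]
        for n,M,px in views:
            q=proj(n,X,M); px=np.asarray(px,float)
            for a in px: o+=list(q[np.argmin(np.linalg.norm(q-a,axis=1))]-a)
        return np.array(o)
    r=least_squares(res,p0); return r.x,np.sqrt(np.mean(r.fun**2))
E
python3 - <<'E'
from h import *
d=0.35
V=lambda t,s:[("top",None,np.array(t)-d),("side",None,np.array(s)-d)]
T=robot.camera_model
def f(name,t,s,L,W,p0):
    v=[("top",T("top"),np.array(t)-d),("side",T("side"),np.array(s)-d)]
    print(name,*fit(v,L,W,p0)); print([fit([u],L,W,[p0[0],p0[1],p0[3]],p0[2]) for u in v])
    for n,M,px in v: print(n,proj(n,rect(p0,L,W),M).round(0).tolist())
f("bar",[(178.3,199.6),(189.6,201.6),(181.9,242.2),(169.7,240)],[(242,144.5),(274.4,142),(274.8,149.5),(242,151.7)],.11,.034,[.5,.3,.03,-.2])
f("plate",[(331.3,168.4),(262.3,194.1),(284.7,253.5),(354.4,227.1)],[(301.5,191.5),(257,219.6),(301.8,263.8),(347,232.3)],.17,.2,[.52,-.02,.016,.36])
f("grip",[(412.5,194.4),(426.3,187.4),(432,200),(418.2,207)],[(341,283.2),(351.4,274.3),(362.6,284.1),(350.9,291.8)],.04,.04,[.53,-.3,.13,.4])
E
```

```text
bar [ 0.5094742   0.31102149  0.02767641 -0.20393488] 0.41923225253470126
[(array([ 0.50934552,  0.31039448, -0.19090466]), np.float64(0.3260710882680736)), (array([ 0.50870554,  0.30892984, -0.24218247]), np.float64(0.3302844379995621))]
top [[181.0, 202.0], [194.0, 205.0], [185.0, 245.0], [173.0, 243.0]]
side [[272.0, 144.0], [274.0, 151.0], [240.0, 154.0], [239.0, 147.0]]
plate [ 0.532068   -0.03065285  0.01663928  0.34577225] 0.3234480955503331
[(array([ 0.53272829, -0.03097011,  0.34547844]), np.float64(0.12465141895978203)), (array([ 0.53157961, -0.02989655,  0.34642748]), np.float64(0.34941163999473374))]
top [[258.0, 199.0], [327.0, 172.0], [350.0, 231.0], [281.0, 258.0]]
side [[296.0, 190.0], [342.0, 230.0], [297.0, 262.0], [252.0, 218.0]]
grip [ 0.54892263 -0.30369215  0.12808173  0.38746711] 1.1433490063590297
[(array([ 0.54927947, -0.30353226,  0.41683114]), np.float64(1.0303149910877563)), (array([ 0.54770959, -0.3042656 ,  0.35603832]), np.float64(1.1930542822415542))]
top [[410.0, 201.0], [425.0, 194.0], [432.0, 209.0], [417.0, 216.0]]
side [[343.0, 273.0], [356.0, 284.0], [344.0, 294.0], [331.0, 283.0]]
```

Call:
{"op": "apply_moves", "data": {
  "plan": [
    {"x": 0.4, "y": 1, "jaw": 1},
    {"x": 0.4, "y": 1},
    {"x": 0.4, "y": 1},
    {"x": 0.4, "y": 1},
    {"x": 0.4, "y": 1},
    {"x": 0.4, "y": 1},
    {"x": 0.4, "y": 1},
    {"x": 0.4, "y": 1},
    {"x": 0.4, "y": 1},
    {"x": 0.4, "y": 1}
  ]
}}

```text
validation failed for argument at $.pl...
```

Call:
{"op": "apply_moves", "data": {
  "plan": [
    {"x": 0.6, "y": 1},
    {"x": 0.6, "y": 1},
    {"x": 0.6, "y": 1},
    {"x": 0.6, "y": 1},
    {"x": 0.6, "y": 1},
    {"x": 0.6, "y": 1},
    {"x": 0.6, "y": 1},
    {"x": 0.6, "y": 1},
    {"x": 0.6, "y": 1},
    {"x": 0.6, "y": 1}
  ]
}}

```text
validation failed for argument at $.pl...
```

Call:
{"op": "apply_moves", "data": {
  "plan": [
    {"x": 0.2, "y": 1, "rz": -0.7},
    {"x": 0.2, "y": 1, "rz": -0.7},
    {"x": 0.2, "y": 1, "rz": -0.7},
    {"x": 0.2, "y": 1, "rz": -0.7},
    {"x": 0.2, "y": 1, "rz": -0.7},
    {"x": 0.2, "y": 1, "rz": -0.7},
    {"x": 0.2, "y": 1, "rz": -0.7},
    {"x": 0.2, "y": 1, "rz": -0.7},
    {"x": 0.2, "y": 1, "rz": -0.7},
    {"x": 0.2, "y": 1, "rz": -0.7}
  ]
}}

```text
validation failed for argument at $.pl...
```

Call:
{"op": "apply_moves", "data": {
  "plan": [
    {"x": 0.4, "y": 1, "z": 0, "rx": 0, "ry": 0, "rz": 0, "jaw": 1},
    {"x": 0.4, "y": 1, "z": 0, "rx": 0, "ry": 0, "rz": 0, "jaw": 1},
    {"x": 0.4, "y": 1, "z": 0, "rx": 0, "ry": 0, "rz": 0, "jaw": 1},
    {"x": 0.4, "y": 1, "z": 0, "rx": 0, "ry": 0, "rz": 0, "jaw": 1},
    {"x": 0.4, "y": 1, "z": 0, "rx": 0, "ry": 0, "rz": 0, "jaw": 1},
    {"x": 0.4, "y": 1, "z": 0, "rx": 0, "ry": 0, "rz": 0, "jaw": 1},
    {"x": 0.4, "y": 1, "z": 0, "rx": 0, "ry": 0, "rz": 0, "jaw": 1},
    {"x": 0.4, "y": 1, "z": 0, "rx": 0, "ry": 0, "rz": 0, "jaw": 1},
    {"x": 0.4, "y": 1, "z": 0, "rx": 0, "ry": 0, "rz": 0, "jaw": 1},
    {"x": 0.4, "y": 1, "z": 0, "rx": 0, "ry": 0, "rz": 0, "jaw": 1}
  ],
  "grip_force": 30
}}

```text
time_s: 1.1
eef_pos: [0.3527, -0.4164, 0.2222]
tcp_rot: [-3.141, 0.0, 0.416]
wrist_force: [-0.4, -0.4, 0.1]
width: 0.0871
gripper_force: 0.0
```

Call:
{"op": "apply_moves", "data": {
  "plan": [
    {"x": 0.6, "y": 1, "z": 0, "rx": 0, "ry": 0, "rz": 0, "jaw": 1},
    {"x": 0.6, "y": 1, "z": 0, "rx": 0, "ry": 0, "rz": 0, "jaw": 1},
    {"x": 0.6, "y": 1, "z": 0, "rx": 0, "ry": 0, "rz": 0, "jaw": 1},
    {"x": 0.6, "y": 1, "z": 0, "rx": 0, "ry": 0, "rz": 0, "jaw": 1},
    {"x": 0.6, "y": 1, "z": 0, "rx": 0, "ry": 0, "rz": 0, "jaw": 1},
    {"x": 0.6, "y": 1, "z": 0, "rx": 0, "ry": 0, "rz": 0, "jaw": 1},
    {"x": 0.6, "y": 1, "z": 0, "rx": 0, "ry": 0, "rz": 0, "jaw": 1},
    {"x": 0.6, "y": 1, "z": 0, "rx": 0, "ry": 0, "rz": 0, "jaw": 1},
    {"x": 0.6, "y": 1, "z": 0, "rx": 0, "ry": 0, "rz": 0, "jaw": 1},
    {"x": 0.6, "y": 1, "z": 0, "rx": 0, "ry": 0, "rz": 0, "jaw": 1}
  ]
}}

```text
time_s: 2.1
eef_pos: [0.4728, -0.2165, 0.2222]
tcp_rot: [-3.141, 0.001, 0.416]
wrist_force: [0.4, -0.2, 0.7]
width: 0.0868
gripper_force: 0.0
```

Run:
```python
from h import *
import pickle
o=robot.observe();m=robot.camera_model("wrist");im=robot.camera("wrist");cv2.imwrite("pics/w1.png",im[:,:,::-1]);pickle.dump(m,open("w1.pkl","wb"))
print(o["q"].round(2),o["eef_pos"],m)
```

```text
[ 0.57  0.23 -0.27  1.89  0.07  1.03 -0.88] [ 0.47277796 -0.21652823  0.22224668] {'fx': 325.19226210127806, 'fy': 325.19226210127806, 'cx': 282.63230694622774, 'cy': 211.97050429936044, 'R': array([[ 4.04166390e-01, -9.14685300e-01,  5.75713940e-04],
       [-8.85660103e-01, -3.91183749e-01,  2.50162861e-01],
       [-2.28595081e-01, -1.01617307e-01, -9.68203600e-01]]), 't': array([-0.38969493,  0.30318784,  0.47505723])}
```

View pics/w1.png

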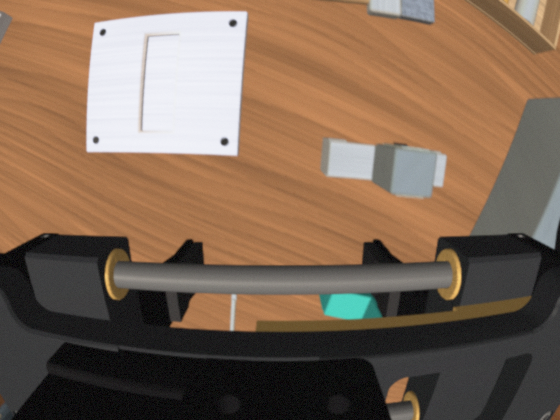

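Wrist view: plate corners at about (97,22), (247,13), (238,156), (87,153); gauge's grip block top at (375–435,145–197). Compare with predictions while going on to the bar.

Run:
```python
from h import *
import pickle
m=pickle.load(open("w1.pkl","rb"))
print(proj("wrist",rect([.5321,-.0307,.016,.346],.17,.2),m).round(1).tolist())
print(proj("wrist",rect([.5489,-.3037,.13,.37],.04,.04),m).round(1).tolist())
print(proj("wrist",rect([.5489,-.3037,.065,.37],.036,.13),m).round(1).tolist())
print(fit([("wrist",m,[(97,22),(247,12),(238,156),(87,153)])],.17,.2,[.5321,-.0307,.016,.346]))
im=cv2.imread("pics/w1.png")
cv2.imwrite("pics/w1c.png",np.hstack([cv2.resize(im[0:170,80:260],(400,378),interpolation=2),cv2.resize(im[125:215,310:455],(400,378),interpolation=2)]))
```

```text
[[94.5, 23.4], [246.8, 12.6], [236.3, 156.5], [86.1, 152.2]]
[[394.9, 147.9], [437.9, 152.6], [432.5, 198.7], [390.2, 196.1]]
[[329.4, 142.5], [447.0, 153.6], [443.2, 186.5], [327.0, 178.5]]
(array([ 0.53313395, -0.03194877,  0.01557341,  0.34736398]), np.float64(0.8568736010754575))
```

View pics/w1c.png

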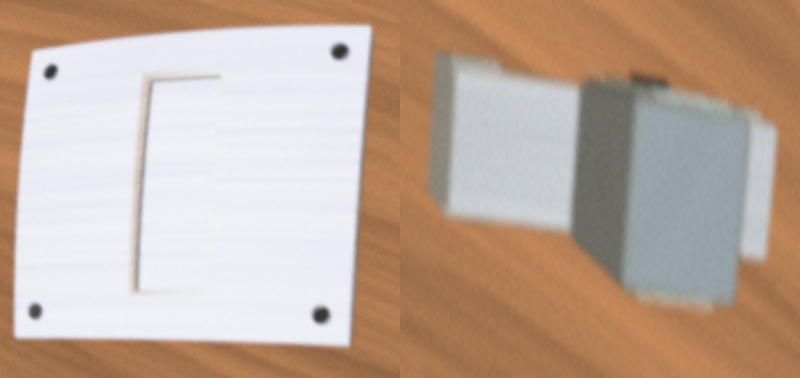

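Call:
{"op": "apply_moves", "data": {
  "plan": [
    {"x": 0.2, "y": 1, "z": 0, "rx": 0, "ry": 0, "rz": -0.7, "jaw": 1},
    {"x": 0.2, "y": 1, "z": 0, "rx": 0, "ry": 0, "rz": -0.7, "jaw": 1},
    {"x": 0.2, "y": 1, "z": 0, "rx": 0, "ry": 0, "rz": -0.7, "jaw": 1},
    {"x": 0.2, "y": 1, "z": 0, "rx": 0, "ry": 0, "rz": -0.7, "jaw": 1},
    {"x": 0.2, "y": 1, "z": 0, "rx": 0, "ry": 0, "rz": -0.7, "jaw": 1},
    {"x": 0.2, "y": 1, "z": 0, "rx": 0, "ry": 0, "rz": -0.7, "jaw": 1},
    {"x": 0.2, "y": 1, "z": 0, "rx": 0, "ry": 0, "rz": -0.7, "jaw": 1},
    {"x": 0.2, "y": 1, "z": 0, "rx": 0, "ry": 0, "rz": -0.7, "jaw": 1},
    {"x": 0.2, "y": 1, "z": 0, "rx": 0, "ry": 0, "rz": -0.7, "jaw": 1},
    {"x": 0.2, "y": 1, "z": 0, "rx": 0, "ry": 0, "rz": -0.7, "jaw": 1}
  ]
}}

```text
time_s: 3.15
eef_pos: [0.5125, -0.017, 0.2223]
tcp_rot: [3.141, 0.001, -0.198]
wrist_force: [-0.7, 0.1, -0.5]
width: 0.0871
gripper_force: 0.0
```

Call:
{"op": "apply_moves", "data": {
  "plan": [
    {"x": 0, "y": 1, "z": 0, "rx": 0, "ry": 0, "rz": 0, "jaw": 1},
    {"x": 0, "y": 1, "z": 0, "rx": 0, "ry": 0, "rz": 0, "jaw": 1},
    {"x": 0, "y": 1, "z": 0, "rx": 0, "ry": 0, "rz": 0, "jaw": 1},
    {"x": 0, "y": 1, "z": 0, "rx": 0, "ry": 0, "rz": 0, "jaw": 1},
    {"x": 0, "y": 1, "z": 0, "rx": 0, "ry": 0, "rz": 0, "jaw": 1},
    {"x": 0, "y": 1, "z": 0, "rx": 0, "ry": 0, "rz": 0, "jaw": 1},
    {"x": 0, "y": 1, "z": 0, "rx": 0, "ry": 0, "rz": 0, "jaw": 1},
    {"x": 0, "y": 1, "z": 0, "rx": 0, "ry": 0, "rz": 0, "jaw": 1},
    {"x": 0, "y": 1, "z": 0, "rx": 0, "ry": 0, "rz": 0, "jaw": 1},
    {"x": 0, "y": 1, "z": 0, "rx": 0, "ry": 0, "rz": 0, "jaw": 1}
  ]
}}

```text
time_s: 4.15
eef_pos: [0.5125, 0.1828, 0.2222]
tcp_rot: [3.141, 0.001, -0.195]
wrist_force: [0.7, 0.3, -0.7]
width: 0.087
gripper_force: 0.0
```

Run:
```python
from h import *
import pickle
o=robot.observe();m=robot.camera_model("wrist");im=robot.camera("wrist");cv2.imwrite("pics/w2.png",im[:,:,::-1]);pickle.dump(m,open("w2.pkl","wb"))
print(o["q"].round(2),o["eef_pos"],o["tcp_rot"])
print(proj("wrist",rect([.5094,.3108,.03,-.2],.11,.034),m).round(1).tolist())
```

```text
[-0.08  0.29 -0.41  1.83  0.13  1.05 -2.31] [0.5124647  0.18283304 0.22222133] [ 3.14099687e+00  5.48328004e-04 -1.95310171e-01]
[[158.5, 169.1], [186.2, 168.3], [192.4, 259.4], [166.4, 258.5]]
```

View pics/w2.png

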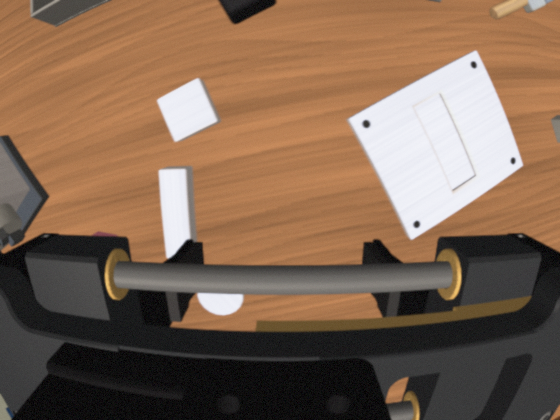

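Wrist view: the bar's far edge at (159,169)–(186,168), exactly as predicted; the plate at (436,145) too. Go above the bar and partly down.

Call:
{"op": "apply_moves", "data": {
  "plan": [
    {"x": -0.15, "y": 1, "z": 0, "rx": 0, "ry": 0, "rz": 0, "jaw": 0.8},
    {"x": 0, "y": 1, "z": 0, "rx": 0, "ry": 0, "rz": 0, "jaw": 0.8},
    {"x": 0, "y": 1, "z": 0, "rx": 0, "ry": 0, "rz": 0, "jaw": 0.8},
    {"x": 0, "y": 1, "z": 0, "rx": 0, "ry": 0, "rz": 0, "jaw": 0.8},
    {"x": 0, "y": 1, "z": -0.5, "rx": 0, "ry": 0, "rz": 0, "jaw": 0.8},
    {"x": 0, "y": 1, "z": -1, "rx": 0, "ry": 0, "rz": 0, "jaw": 0.8},
    {"x": 0, "y": 0.4, "z": -1, "rx": 0, "ry": 0, "rz": 0, "jaw": 0.8},
    {"x": 0, "y": 0, "z": -1, "rx": 0, "ry": 0, "rz": 0, "jaw": 0.8},
    {"x": 0, "y": 0, "z": -1, "rx": 0, "ry": 0, "rz": 0, "jaw": 0.8},
    {"x": 0, "y": 0, "z": 0, "rx": 0, "ry": 0, "rz": 0, "jaw": 0.8}
  ]
}}

```text
time_s: 5.2
eef_pos: [0.5081, 0.3083, 0.1294]
tcp_rot: [3.136, 0.005, -0.195]
wrist_force: [-0.5, -0.9, -0.3]
width: 0.0697
gripper_force: 0.0
```

Run:
```python
from h import *
o=robot.observe();m=robot.camera_model("wrist");im=robot.camera("wrist");cv2.imwrite("pics/w3.png",im[:,:,::-1])
print(o["q"].round(2),o["eef_pos"],o["tcp_rot"])
print(proj("wrist",rect([.5094,.3108,.03,-.2],.11,.034),m).round(1).tolist())
```

```text
[-0.31  0.47 -0.41  1.8   0.23  0.92 -2.58] [0.5080663  0.30826073 0.12944817] [ 3.13637291  0.00462574 -0.19530253]
[[256.8, 144.3], [299.3, 144.4], [297.1, 271.2], [258.6, 271.1]]
```

View pics/w3.png

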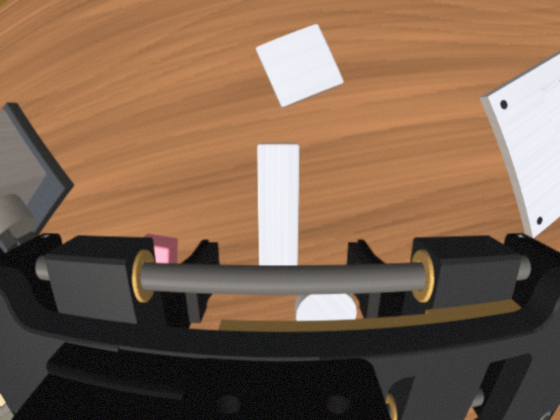

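Joint 7 is at −2.58, close to its limit. I'll turn the tool by +0.1 rad (the pads will align the bar) and descend from there.

Call:
{"op": "apply_moves", "data": {
  "plan": [
    {"x": 0, "y": 0, "z": 0, "rx": 0, "ry": 0, "rz": 0.6, "jaw": 0.8},
    {"x": 0, "y": 0, "z": 0, "rx": 0, "ry": 0, "rz": 0.6, "jaw": 0.8},
    {"x": 0, "y": 0, "z": -1, "rx": 0, "ry": 0, "rz": 0, "jaw": 0.8},
    {"x": 0, "y": 0, "z": -1, "rx": 0, "ry": 0, "rz": 0, "jaw": 0.8},
    {"x": 0, "y": 0, "z": -1, "rx": 0, "ry": 0, "rz": 0, "jaw": 0.8},
    {"x": 0, "y": 0, "z": 0, "rx": 0, "ry": 0, "rz": 0, "jaw": 0.8}
  ]
}}

```text
time_s: 5.85
eef_pos: [0.509, 0.3092, 0.0714]
tcp_rot: [3.139, 0.002, -0.091]
wrist_force: [-0.2, 0.1, -0.7]
width: 0.0696
gripper_force: 0.0
```

Run:
```python
from h import *
o=robot.observe();print(o["q"].round(3),o["eef_pos"],o["tcp_rot"])
```

```text
[-0.314  0.546 -0.407  1.844  0.287  0.813 -2.53 ] [0.50903184 0.30921549 0.07141738] [ 3.13918276e+00  2.41783143e-03 -9.08706491e-02]
```

Call:
{"op": "apply_moves", "data": {
  "plan": [
    {"x": 0.02, "y": 0.08, "z": -1, "rx": 0, "ry": 0, "rz": 0, "jaw": 0.8},
    {"x": 0, "y": 0, "z": -1, "rx": 0, "ry": 0, "rz": 0, "jaw": 0.8},
    {"x": 0, "y": 0, "z": -0.5, "rx": 0, "ry": 0, "rz": 0, "jaw": 0.8},
    {"x": 0, "y": 0, "z": -0.4, "rx": 0, "ry": 0, "rz": 0, "jaw": 0.8},
    {"x": 0, "y": 0, "z": 0, "rx": 0, "ry": 0, "rz": 0, "jaw": 0.8}
  ]
}}

```text
time_s: 6.35
eef_pos: [0.5102, 0.312, 0.0146]
tcp_rot: [3.141, 0.0, -0.09]
wrist_force: [0.3, -0.6, 0.6]
width: 0.0699
gripper_force: 0.0
```

Call:
{"op": "apply_moves", "data": {
  "plan": [
    {"x": 0, "y": 0, "z": 0, "rx": 0, "ry": 0, "rz": 0, "jaw": 0},
    {"x": 0, "y": 0, "z": 0, "rx": 0, "ry": 0, "rz": 0, "jaw": 0},
    {"x": 0, "y": 0, "z": 0, "rx": 0, "ry": 0, "rz": 0, "jaw": 0},
    {"x": 0, "y": 0, "z": 0, "rx": 0, "ry": 0, "rz": 0, "jaw": 0},
    {"x": 0, "y": 0, "z": 0, "rx": 0, "ry": 0, "rz": 0, "jaw": 0},
    {"x": 0, "y": 0, "z": 0, "rx": 0, "ry": 0, "rz": 0, "jaw": 0},
    {"x": 0, "y": 0, "z": 0, "rx": 0, "ry": 0, "rz": 0, "jaw": 0}
  ],
  "grip_force": 30
}}

```text
time_s: 7.05
eef_pos: [0.5102, 0.3118, 0.0148]
tcp_rot: [3.141, -0.0, -0.091]
wrist_force: [-0.6, -1.7, 2.6]
width: 0.0347
gripper_force: 28.7
```

Call:
{"op": "apply_moves", "data": {
  "plan": [
    {"x": 0, "y": 0, "z": 0.5, "rx": 0, "ry": 0, "rz": 0, "jaw": 0},
    {"x": 0, "y": 0, "z": 1, "rx": 0, "ry": 0, "rz": 0, "jaw": 0},
    {"x": 0, "y": 0, "z": 1, "rx": 0, "ry": 0, "rz": 0, "jaw": 0},
    {"x": 0, "y": -0.5, "z": 1, "rx": 0, "ry": 0, "rz": 0, "jaw": 0},
    {"x": 0, "y": -1, "z": 0.5, "rx": 0, "ry": 0, "rz": 0.5, "jaw": 0},
    {"x": 0.1, "y": -1, "z": 0, "rx": 0, "ry": 0, "rz": 0.5, "jaw": 0},
    {"x": 0.2, "y": -1, "z": 0, "rx": 0, "ry": 0, "rz": 0.5, "jaw": 0},
    {"x": 0.2, "y": -1, "z": 0, "rx": 0, "ry": 0, "rz": 0.5, "jaw": 0},
    {"x": 0.2, "y": -1, "z": 0, "rx": 0, "ry": 0, "rz": 0.5, "jaw": 0},
    {"x": 0.2, "y": -1, "z": 0, "rx": 0, "ry": 0, "rz": 0.5, "jaw": 0}
  ]
}}

```text
time_s: 8.05
eef_pos: [0.5277, 0.1813, 0.0946]
tcp_rot: [-3.142, 0.001, 0.174]
wrist_force: [-0.2, 0.4, -3.4]
width: 0.0348
gripper_force: 28.6
```

Call:
{"op": "apply_moves", "data": {
  "plan": [
    {"x": 0.2, "y": -1, "z": 0, "rx": 0, "ry": 0, "rz": 0.5, "jaw": 0},
    {"x": 0, "y": -1, "z": 0, "rx": 0, "ry": 0, "rz": 0.5, "jaw": 0},
    {"x": 0, "y": -1, "z": 0, "rx": 0, "ry": 0, "rz": 0.5, "jaw": 0},
    {"x": 0, "y": -1, "z": 0, "rx": 0, "ry": 0, "rz": 0.5, "jaw": 0},
    {"x": 0, "y": -1, "z": 0, "rx": 0, "ry": 0, "rz": 0, "jaw": 0},
    {"x": 0, "y": -1, "z": 0, "rx": 0, "ry": 0, "rz": 0, "jaw": 0},
    {"x": 0, "y": -1, "z": 0, "rx": 0, "ry": 0, "rz": 0, "jaw": 0},
    {"x": 0, "y": -1, "z": 0, "rx": 0, "ry": 0, "rz": 0, "jaw": 0},
    {"x": 0, "y": -1, "z": 0, "rx": 0, "ry": 0, "rz": 0, "jaw": 0},
    {"x": 0, "y": 0, "z": 0, "rx": 0, "ry": 0, "rz": 0, "jaw": 0}
  ]
}}

```text
time_s: 9.05
eef_pos: [0.5316, -0.0016, 0.0943]
tcp_rot: [3.14, 0.002, 0.341]
wrist_force: [0.7, -0.1, -2.7]
width: 0.0347
gripper_force: 28.6
```

Call:
{"op": "apply_moves", "data": {
  "plan": [
    {"x": 0.05, "y": -0.75, "z": 0, "rx": 0, "ry": 0, "rz": 0.05, "jaw": 0},
    {"x": 0.02, "y": -0.7, "z": 0, "rx": 0, "ry": 0, "rz": 0, "jaw": 0},
    {"x": 0, "y": 0, "z": -0.7, "rx": 0, "ry": 0, "rz": 0, "jaw": 0},
    {"x": 0, "y": 0, "z": -0.7, "rx": 0, "ry": 0, "rz": 0, "jaw": 0},
    {"x": 0, "y": 0, "z": 0, "rx": 0, "ry": 0, "rz": 0, "jaw": 0}
  ]
}}

```text
time_s: 9.55
eef_pos: [0.5311, -0.026, 0.0638]
tcp_rot: [-3.139, 0.005, 0.352]
wrist_force: [-0.3, 0.2, -3.5]
width: 0.0349
gripper_force: 28.6
```

Run:
```python
from h import *
o=robot.observe();m=robot.camera_model("wrist");im=robot.camera("wrist")
cv2.imwrite("pics/w4.png",cv2.resize(im[60:290,130:430,::-1],(780,598),interpolation=2))
p=o["eef_pos"];print(o["q"].round(2),p,o["tcp_rot"])
f=lambda a:((a-[130,60])*2.6).round(0).tolist()
print("bartop",f(proj("wrist",rect([p[0],p[1],p[2]+.0152,.346],.11,.034),m)))
print("pocket mouth",f(proj("wrist",rect([.5326,-.0306,.016,.346],.124,.048),m)))
print("plate",f(proj("wrist",rect([.5326,-.0306,.016,.346],.17,.2),m)))
```

```text
[ 0.34  0.49 -0.47  1.99  0.32  0.74 -1.54] [ 0.53110052 -0.02599995  0.06381221] [-3.13887419  0.00504862  0.351565  ]
bartop [[298.0, 254.0], [494.0, 255.0], [471.0, 768.0], [316.0, 767.0]]
pocket mouth [[319.0, 203.0], [513.0, 205.0], [494.0, 648.0], [328.0, 647.0]]
plate [[32.0, 126.0], [796.0, 134.0], [726.0, 698.0], [90.0, 696.0]]
```

View pics/w4.png

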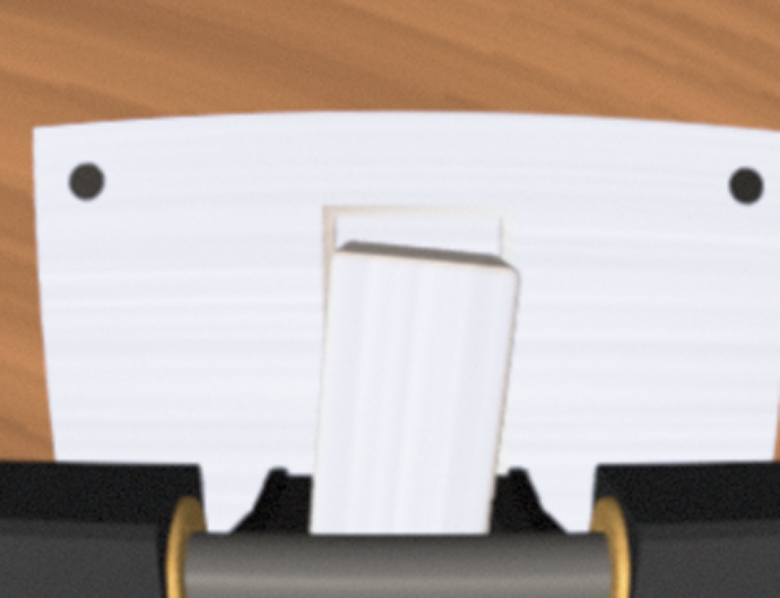

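Wrist view: the bar's far end at (333,250)–(518,265) sits twisted by about −0.09 rad in the fingers; the pocket mouth corner is at (323,206), as predicted. I'll fit the held bar's pose and correct.

```bash
cat >> h.py <<'E'
def heldfit(m,z,fl,fr,ls,rs,p0):
    "far-left, far-right corners; a point on left/right side (full-res px)"
    def seg(q,a,b): d=(b-a)/np.linalg.norm(b-a); v=q-a; return d[0]*v[1]-d[1]*v[0]
    def res(p):
        q=proj("wrist",rect([p[0],p[1],z,p[2]],.11,.034),m)
        # side edges: interpolate edge near the far half (fisheye-safe)
        X=rect([p[0],p[1],z,p[2]],.11,.034); L=proj("wrist",X[0]+np.linspace(0,.6,61)[:,None]*(X[3]-X[0]),m);R=proj("wrist",X[1]+np.linspace(0,.6,61)[:,None]*(X[2]-X[1]),m)
        xl=np.interp(ls[1],L[:,1],L[:,0])-ls[0]; xr=np.interp(rs[1],R[:,1],R[:,0])-rs[0]
        return np.r_[q[0]-fl,q[1]-fr,xl,xr]
    r=least_squares(res,p0); return r.x,r.fun.round(2)
E
python3 - <<'E'
from h import *
o=robot.observe();m=robot.camera_model("wrist");p=o["eef_pos"]; print(p,o["tcp_rot"])
u=lambda x,y:np.array([x,y])/2.6+[130,60]
print(heldfit(m,p[2]+.0152,u(334,249),u(518,265),u(312,525),u(490.5,525),[p[0],p[1],.27]))
E
```

```text
[ 0.53198094 -0.02578059  0.06481343] [-3.13948838  0.00328997  0.35196469]
(array([ 0.53197768, -0.02678109,  0.26707625]), array([-1.96, -0.2 ,  1.94,  0.26, -0.34,  0.4 ]))
```

Call:
{"op": "apply_moves", "data": {
  "plan": [
    {"x": 0.03, "y": -0.2, "z": 0, "rx": 0, "ry": 0, "rz": 0.9, "jaw": 0},
    {"x": 0, "y": 0, "z": 0, "rx": 0, "ry": 0, "rz": 0, "jaw": 0},
    {"x": 0, "y": 0, "z": -0.5, "rx": 0, "ry": 0, "rz": 0, "jaw": 0},
    {"x": 0, "y": 0, "z": -0.5, "rx": 0, "ry": 0, "rz": 0, "jaw": 0},
    {"x": 0, "y": 0, "z": 0, "rx": 0, "ry": 0, "rz": 0, "jaw": 0},
    {"x": 0, "y": 0, "z": 0, "rx": 0, "ry": 0, "rz": 0, "jaw": 0}
  ]
}}

```text
time_s: 10.2
eef_pos: [0.5336, -0.0306, 0.046]
tcp_rot: [-3.141, 0.001, 0.429]
wrist_force: [0.6, -0.5, -3.0]
width: 0.0347
gripper_force: 28.6
```

Run:
```python
from h import *
o=robot.observe();m=robot.camera_model("wrist");im=robot.camera("wrist")
cv2.imwrite("pics/w5.png",cv2.resize(im[60:290,130:430,::-1],(780,598),interpolation=2))
p=o["eef_pos"];print(o["q"].round(2),p,o["tcp_rot"])
f=lambda a:((a-[130,60])*2.6).round(0).tolist()
print("pocket mouth",f(proj("wrist",rect([.5326,-.0306,.016,.346],.124,.048),m)))
```

```text
[ 0.35  0.52 -0.48  2.    0.36  0.71 -1.49] [ 0.53363371 -0.03063623  0.04596972] [-3.14096545e+00  1.06277583e-03  4.28938072e-01]
pocket mouth [[310.0, 202.0], [521.0, 221.0], [463.0, 690.0], [286.0, 677.0]]
```

View pics/w5.png

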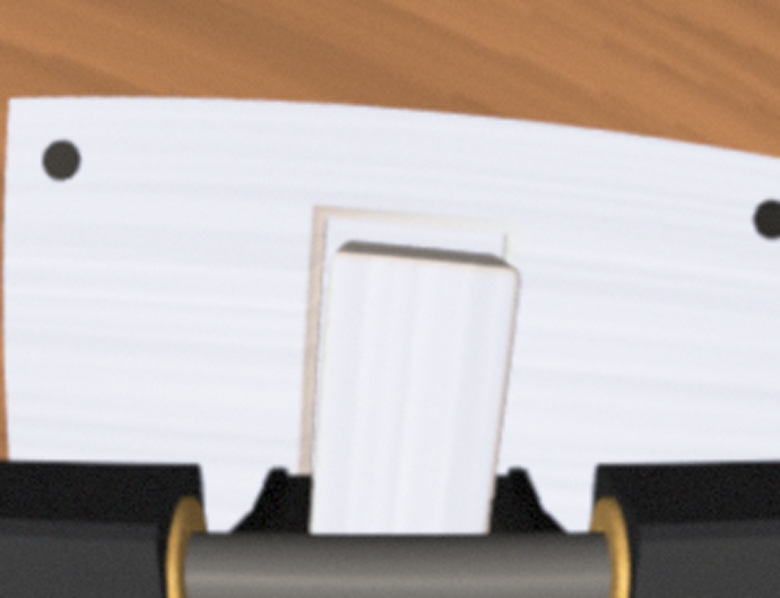

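Run:
```python
from h import *
o=robot.observe();m=robot.camera_model("wrist");p=o["eef_pos"]; print(p,o["tcp_rot"])
u=lambda x,y:np.array([x,y])/2.6+[130,60]
f=lambda a:((a-[130,60])*2.6).round(0).tolist()
print(heldfit(m,p[2]+.0152,u(334,250),u(518,266),u(312,525),u(490.5,525),[p[0],p[1],.34]))
for c in [(.5326,-.0306),(.532,-.0312)]:
  for L,W in [(.17,.2),(.124,.048),(.118,.042)]:
    print(c,L,f(proj("wrist",rect([*c,.016 if L!=.118 else .013,.346],L,W),m))[:2])
```

```text
[ 0.53407713 -0.03064967  0.04638648] [-3.14143428e+00  1.08449520e-04  4.28947306e-01]
(array([ 0.53387329, -0.03165961,  0.34368844]), array([-1.91, -0.2 ,  1.88,  0.26, -0.33,  0.4 ]))
(0.5326, -0.0306) 0.17 [[8.0, 98.0], [826.0, 169.0]]
(0.5326, -0.0306) 0.124 [[309.0, 204.0], [520.0, 222.0]]
(0.5326, -0.0306) 0.118 [[323.0, 217.0], [504.0, 233.0]]
(0.532, -0.0312) 0.17 [[9.0, 101.0], [827.0, 173.0]]
(0.532, -0.0312) 0.124 [[311.0, 207.0], [521.0, 226.0]]
(0.532, -0.0312) 0.118 [[324.0, 221.0], [505.0, 236.0]]
```

Bar is now parallel to the pocket and within 1.5 mm of centre. Lower it in.

Call:
{"op": "apply_moves", "data": {
  "plan": [
    {"x": -0.06, "y": 0.03, "z": 0, "rx": 0, "ry": 0, "rz": 0, "jaw": 0},
    {"x": 0, "y": 0, "z": -0.4, "rx": 0, "ry": 0, "rz": 0, "jaw": 0},
    {"x": 0, "y": 0, "z": -0.3, "rx": 0, "ry": 0, "rz": 0, "jaw": 0},
    {"x": 0, "y": 0, "z": -0.25, "rx": 0, "ry": 0, "rz": 0, "jaw": 0},
    {"x": 0, "y": 0, "z": -0.2, "rx": 0, "ry": 0, "rz": 0, "jaw": 0},
    {"x": 0, "y": 0, "z": 0, "rx": 0, "ry": 0, "rz": 0, "jaw": 0},
    {"x": 0, "y": 0, "z": 0, "rx": 0, "ry": 0, "rz": 0, "jaw": 0}
  ]
}}

```text
time_s: 10.95
eef_pos: [0.533, -0.0302, 0.0234]
tcp_rot: [-3.142, -0.0, 0.429]
wrist_force: [-0.3, 0.1, -3.5]
width: 0.0346
gripper_force: 28.8
```

Call:
{"op": "apply_moves", "data": {
  "plan": [
    {"x": 0, "y": 0, "z": -0.04, "rx": 0, "ry": 0, "rz": 0, "jaw": 0},
    {"x": 0, "y": 0, "z": -0.02, "rx": 0, "ry": 0, "rz": 0, "jaw": 0},
    {"x": 0, "y": 0, "z": 0, "rx": 0, "ry": 0, "rz": 0, "jaw": 0}
  ]
}}

```text
time_s: 11.25
eef_pos: [0.5331, -0.0303, 0.0227]
tcp_rot: [3.141, -0.0, 0.429]
wrist_force: [-0.6, 0.4, -0.7]
width: 0.0346
gripper_force: 28.8
```

Call:
{"op": "apply_moves", "data": {
  "plan": [
    {"x": 0, "y": 0, "z": 0, "rx": 0, "ry": 0, "rz": 0, "jaw": 0.7},
    {"x": 0, "y": 0, "z": 0, "rx": 0, "ry": 0, "rz": 0, "jaw": 0.7},
    {"x": 0, "y": 0, "z": 0, "rx": 0, "ry": 0, "rz": 0, "jaw": 0.7},
    {"x": 0, "y": 0, "z": 0, "rx": 0, "ry": 0, "rz": 0, "jaw": 0.7},
    {"x": 0, "y": 0, "z": 0.5, "rx": 0, "ry": 0, "rz": 0, "jaw": 0.8},
    {"x": 0, "y": 0, "z": 1, "rx": 0, "ry": 0, "rz": 0, "jaw": 0.9},
    {"x": 0, "y": 0, "z": 1, "rx": 0, "ry": 0, "rz": 0, "jaw": 1},
    {"x": 0, "y": 0, "z": 1, "rx": 0, "ry": 0, "rz": 0, "jaw": 1},
    {"x": 0, "y": 0, "z": 1, "rx": 0, "ry": 0, "rz": 0, "jaw": 1},
    {"x": 0, "y": 0, "z": 1, "rx": 0, "ry": 0, "rz": 0, "jaw": 1}
  ]
}}

```text
time_s: 12.25
eef_pos: [0.5329, -0.0302, 0.134]
tcp_rot: [3.141, -0.001, 0.429]
wrist_force: [0.5, -0.8, -0.1]
width: 0.086
gripper_force: 0.0
```

Call:
{"op": "apply_moves", "data": {
  "plan": [
    {"x": 0, "y": -0.6, "z": 1, "rx": 0, "ry": 0, "rz": -0.7, "jaw": 1},
    {"x": 0, "y": -1, "z": 1, "rx": 0, "ry": 0, "rz": 0, "jaw": 1},
    {"x": -0.3, "y": -1, "z": 1, "rx": 0, "ry": 0, "rz": 0, "jaw": 1},
    {"x": -0.3, "y": -1, "z": 1, "rx": 0, "ry": 0, "rz": 0, "jaw": 1},
    {"x": -0.4, "y": -1, "z": 0.4, "rx": 0, "ry": 0, "rz": 0, "jaw": 1},
    {"x": -0.5, "y": -1, "z": 0, "rx": 0, "ry": 0, "rz": 0, "jaw": 1},
    {"x": -0.5, "y": -1, "z": 0, "rx": 0, "ry": 0, "rz": 0, "jaw": 1},
    {"x": -0.5, "y": -1, "z": 0, "rx": 0, "ry": 0, "rz": 0, "jaw": 1},
    {"x": -0.5, "y": -1, "z": 0, "rx": 0, "ry": 0, "rz": 0, "jaw": 1},
    {"x": 0, "y": 0, "z": 0, "rx": 0, "ry": 0, "rz": 0, "jaw": 1}
  ]
}}

```text
time_s: 13.25
eef_pos: [0.4713, -0.2054, 0.2208]
tcp_rot: [3.14, 0.001, 0.362]
wrist_force: [1.1, 0.9, -0.1]
width: 0.0869
gripper_force: 0.0
```

Run:
```python
from h import *
import pickle
o=robot.observe();m=robot.camera_model("wrist");im=robot.camera("wrist");cv2.imwrite("pics/w6.png",im[:,:,::-1]);pickle.dump(m,open("w6.pkl","wb"))
p=o["eef_pos"];print(o["q"].round(2),p,o["tcp_rot"])
G=[.5489,-.3037]
g=proj("wrist",rect([*G,.13,.37],.04,.04),m); b=proj("wrist",rect([.5326,-.0308,.038,.346],.11,.034),m); print(g.round(1).tolist(),b.round(1).tolist())
c1=np.maximum(g.mean(0).round().astype(int)-[50,45],0); c2=np.maximum(b.mean(0).round().astype(int)-[50,45],0); print(c1,c2)
cr=lambda c:cv2.resize(im[c[1]:c[1]+90,c[0]:c[0]+100,::-1],(400,360),interpolation=2)
t=robot.camera("top")[165:255,258:358,::-1]; gt=robot.camera("top")[165:255,360:460,::-1]
cv2.imwrite("pics/m6.png",np.hstack([cr(c1),cr(c2)]))
```

```text
[ 0.74  0.25 -0.48  1.89  0.13  1.04 -1.01] [ 0.4712779  -0.20543012  0.22084576] [3.14008539e+00 1.08174556e-03 3.62287809e-01]
[[404.2, 145.7], [446.6, 148.0], [443.3, 194.2], [401.7, 193.9]] [[141.2, 42.5], [169.0, 39.1], [167.3, 136.3], [139.6, 137.6]]
[374 125] [104  44]
```

View pics/m6.png

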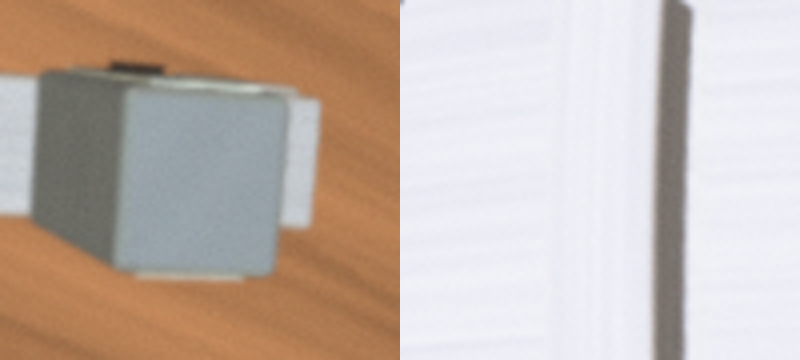

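Last picture: gauge grip top at px (406,147), (446,149), (442,193), (403,192); the bar's edges in the pocket lie where predicted (141–169 columns).

Run:
```python
from h import *
import pickle
m=pickle.load(open("w6.pkl","rb")); m1=pickle.load(open("w1.pkl","rb"))
a=[(406,147),(446.5,149.2),(442.5,193),(402.7,191.7)]; b=[(395.2,146.4),(436.9,151.2),(431.4,197.1),(393.4,194)]
for s in (.04,.0385):
  for v in ([("wrist",m,a)],[("wrist",m1,b)],[("wrist",m,a),("wrist",m1,b)]): print(s,fit(v,s,s,[.5489,-.3037,.37],.13))
```

```text
0.04 (array([ 0.54924123, -0.30413488,  0.35453802]), np.float64(1.2087164447389058))
0.04 (array([ 0.55030109, -0.30339714,  0.37897781]), np.float64(1.2265173617973628))
0.04 (array([ 0.54977174, -0.30376032,  0.36698815]), np.float64(1.3562293844014888))
0.0385 (array([ 0.54922169, -0.30400819,  0.35448723]), np.float64(0.4600167243474291))
0.0385 (array([ 0.55027964, -0.30327931,  0.37891591]), np.float64(0.9253246880683034))
0.0385 (array([ 0.54975127, -0.30363812,  0.36693149]), np.float64(0.941037114966652))
```

Call:
{"op": "apply_moves", "data": {
  "plan": [
    {"x": 0.78, "y": -1, "z": 0, "rx": 0, "ry": 0, "rz": 0, "jaw": 1},
    {"x": 0.78, "y": -1, "z": 0, "rx": 0, "ry": 0, "rz": 0, "jaw": 1},
    {"x": 0.78, "y": -1, "z": 0, "rx": 0, "ry": 0, "rz": 0, "jaw": 1},
    {"x": 0.78, "y": -1, "z": 0, "rx": 0, "ry": 0, "rz": 0, "jaw": 1},
    {"x": 0.78, "y": -0.92, "z": -0.5, "rx": 0, "ry": 0, "rz": 0, "jaw": 1},
    {"x": 0, "y": 0, "z": -1, "rx": 0, "ry": 0, "rz": 0, "jaw": 1},
    {"x": 0, "y": 0, "z": -1, "rx": 0, "ry": 0, "rz": 0, "jaw": 1},
    {"x": 0, "y": 0, "z": 0, "rx": 0, "ry": 0, "rz": 0, "jaw": 1}
  ]
}}

```text
time_s: 14.2
eef_pos: [0.5499, -0.2984, 0.1675]
tcp_rot: [-3.137, 0.003, 0.37]
wrist_force: [-0.7, 1.0, 0.1]
width: 0.0868
gripper_force: 0.0
```

Run:
```python
from h import *
o=robot.observe();print(o["q"].round(3),o["eef_pos"],o["tcp_rot"])
```

```text
[ 0.737  0.477 -0.421  1.693  0.22   1.024 -0.959] [ 0.5499189  -0.29839188  0.16749919] [-3.13650135  0.00325105  0.37026022]
```

Call:
{"op": "apply_moves", "data": {
  "plan": [
    {"x": 0, "y": 0, "z": -0.5, "rx": 0, "ry": 0, "rz": 0, "jaw": 1},
    {"x": 0, "y": 0, "z": 0, "rx": 0, "ry": 0, "rz": 0, "jaw": 1},
    {"x": 0, "y": 0, "z": 0, "rx": 0, "ry": 0, "rz": 0, "jaw": 1}
  ]
}}

```text
time_s: 14.5
eef_pos: [0.5514, -0.3004, 0.1611]
tcp_rot: [3.141, -0.001, 0.368]
wrist_force: [1.0, 0.0, -0.2]
width: 0.087
gripper_force: 0.0
```

Call:
{"op": "apply_moves", "data": {
  "plan": [
    {"x": -0.09, "y": -0.16, "z": 0, "rx": 0, "ry": 0, "rz": 0, "jaw": 1},
    {"x": 0, "y": 0, "z": -1, "rx": 0, "ry": 0, "rz": 0, "jaw": 1},
    {"x": 0, "y": 0, "z": -1, "rx": 0, "ry": 0, "rz": 0, "jaw": 1},
    {"x": 0, "y": 0, "z": -1, "rx": 0, "ry": 0, "rz": 0, "jaw": 1},
    {"x": 0, "y": 0, "z": -0.5, "rx": 0, "ry": 0, "rz": 0, "jaw": 1},
    {"x": 0, "y": 0, "z": 0, "rx": 0, "ry": 0, "rz": 0, "jaw": 1},
    {"x": 0, "y": 0, "z": 0, "rx": 0, "ry": 0, "rz": 0, "jaw": 1}
  ]
}}

```text
time_s: 15.2
eef_pos: [0.5497, -0.3042, 0.0912]
tcp_rot: [3.141, -0.001, 0.368]
wrist_force: [-0.3, 0.4, -0.9]
width: 0.0872
gripper_force: 0.0
```

Run:
```python
from h import *
o=robot.observe();print(o["q"].round(3),o["eef_pos"],o["tcp_rot"],o["wrist_force"])
```

```text
[ 0.722  0.561 -0.393  1.756  0.268  0.877 -0.993] [ 0.5496901  -0.30421328  0.09122155] [ 3.14052988e+00 -1.03569252e-03  3.67690607e-01] [-0.26072415  0.42309735 -0.89587303]
```

Call:
{"op": "apply_moves", "data": {
  "plan": [
    {"x": 0, "y": 0, "z": 0, "rx": 0, "ry": 0, "rz": 0, "jaw": 0},
    {"x": 0, "y": 0, "z": 0, "rx": 0, "ry": 0, "rz": 0, "jaw": 0},
    {"x": 0, "y": 0, "z": 0, "rx": 0, "ry": 0, "rz": 0, "jaw": 0},
    {"x": 0, "y": 0, "z": 0, "rx": 0, "ry": 0, "rz": 0, "jaw": 0},
    {"x": 0, "y": 0, "z": 0, "rx": 0, "ry": 0, "rz": 0, "jaw": 0},
    {"x": 0, "y": 0, "z": 0, "rx": 0, "ry": 0, "rz": 0, "jaw": 0},
    {"x": 0, "y": 0, "z": 0, "rx": 0, "ry": 0, "rz": 0, "jaw": 0}
  ],
  "grip_force": 40
}}

```text
time_s: 15.9
eef_pos: [0.5491, -0.304, 0.0904]
tcp_rot: [3.141, -0.0, 0.368]
wrist_force: [-0.5, -0.2, -1.2]
width: 0.0399
gripper_force: 39.8
```

Run:
```python
from h import *
o=robot.observe();print(o["eef_pos"],o["tcp_rot"],o["width"],o["gripper_force"],o["wrist_force"])
```

```text
[ 0.5491434  -0.30396539  0.09036361] [ 3.14135295e+00 -1.43784338e-04  3.67765069e-01] 0.03985614422271259 39.79003784246743 [-0.51878431 -0.24028134 -1.22278245]
```

Call:
{"op": "apply_moves", "data": {
  "plan": [
    {"x": 0, "y": 0, "z": 0.4, "rx": 0, "ry": 0, "rz": 0, "jaw": 0},
    {"x": 0, "y": 0, "z": 0.8, "rx": 0, "ry": 0, "rz": 0, "jaw": 0},
    {"x": 0, "y": 0, "z": 1, "rx": 0, "ry": 0, "rz": 0, "jaw": 0},
    {"x": 0, "y": 0, "z": 1, "rx": 0, "ry": 0, "rz": 0, "jaw": 0},
    {"x": -0.1, "y": 0.5, "z": 0.8, "rx": 0, "ry": 0, "rz": 0, "jaw": 0},
    {"x": -0.2, "y": 0.8, "z": 0, "rx": 0, "ry": 0, "rz": 0, "jaw": 0},
    {"x": -0.2, "y": 1, "z": 0, "rx": 0, "ry": 0, "rz": 0, "jaw": 0},
    {"x": -0.2, "y": 1, "z": 0, "rx": 0, "ry": 0, "rz": 0, "jaw": 0},
    {"x": -0.1, "y": 1, "z": 0, "rx": 0, "ry": 0, "rz": 0, "jaw": 0},
    {"x": 0, "y": 1, "z": 0, "rx": 0, "ry": 0, "rz": 0, "jaw": 0}
  ]
}}

```text
time_s: 16.9
eef_pos: [0.5314, -0.1947, 0.1692]
tcp_rot: [-3.14, 0.002, 0.37]
wrist_force: [-0.5, -0.1, -6.6]
width: 0.0397
gripper_force: 39.8
```

Call:
{"op": "apply_moves", "data": {
  "plan": [
    {"x": 0, "y": 1, "z": 0, "rx": 0, "ry": 0, "rz": -0.25, "jaw": 0},
    {"x": 0, "y": 1, "z": 0, "rx": 0, "ry": 0, "rz": 0, "jaw": 0},
    {"x": 0, "y": 1, "z": 0, "rx": 0, "ry": 0, "rz": 0, "jaw": 0},
    {"x": 0, "y": 1, "z": 0, "rx": 0, "ry": 0, "rz": 0, "jaw": 0},
    {"x": 0, "y": 1, "z": 0, "rx": 0, "ry": 0, "rz": 0, "jaw": 0},
    {"x": 0, "y": 1, "z": 0, "rx": 0, "ry": 0, "rz": 0, "jaw": 0},
    {"x": 0, "y": 1, "z": 0, "rx": 0, "ry": 0, "rz": 0, "jaw": 0},
    {"x": 0, "y": 0.8, "z": 0, "rx": 0, "ry": 0, "rz": 0, "jaw": 0},
    {"x": 0, "y": 0, "z": 0, "rx": 0, "ry": 0, "rz": 0, "jaw": 0},
    {"x": 0, "y": 0, "z": 0, "rx": 0, "ry": 0, "rz": 0, "jaw": 0}
  ]
}}

```text
time_s: 17.9
eef_pos: [0.5318, -0.0408, 0.1697]
tcp_rot: [-3.141, 0.002, 0.349]
wrist_force: [0.9, 0.5, -7.2]
width: 0.0397
gripper_force: 39.8
```

Call:
{"op": "apply_moves", "data": {
  "plan": [
    {"x": 0.04, "y": 0.5, "z": 0, "rx": 0, "ry": 0, "rz": 0, "jaw": 0},
    {"x": 0, "y": 0, "z": -0.6, "rx": 0, "ry": 0, "rz": 0, "jaw": 0},
    {"x": 0, "y": 0, "z": -0.7, "rx": 0, "ry": 0, "rz": 0, "jaw": 0},
    {"x": 0, "y": 0, "z": -0.3, "rx": 0, "ry": 0, "rz": 0, "jaw": 0},
    {"x": 0, "y": 0, "z": 0, "rx": 0, "ry": 0, "rz": 0, "jaw": 0},
    {"x": 0, "y": 0, "z": 0, "rx": 0, "ry": 0, "rz": 0, "jaw": 0}
  ]
}}

```text
time_s: 18.5
eef_pos: [0.5339, -0.0321, 0.138]
tcp_rot: [-3.141, 0.0, 0.346]
wrist_force: [-1.1, 0.6, -6.4]
width: 0.0397
gripper_force: 39.8
```

Run:
```python
from h import *
o=robot.observe();print(o["eef_pos"],o["tcp_rot"],o["wrist_force"])
```

```text
[ 0.53385228 -0.03211113  0.13799169] [-3.14130374e+00  4.61042725e-04  3.45567835e-01] [-1.06848978  0.55828188 -6.40122309]
```

Within 1.5 mm of centre. Go down by 28 mm, slowing, to about 3 mm above the plate.

Call:
{"op": "apply_moves", "data": {
  "plan": [
    {"x": -0.04, "y": 0.06, "z": -0.3, "rx": 0, "ry": 0, "rz": 0, "jaw": 0},
    {"x": 0, "y": 0, "z": -0.3, "rx": 0, "ry": 0, "rz": 0, "jaw": 0},
    {"x": 0, "y": 0, "z": -0.3, "rx": 0, "ry": 0, "rz": 0, "jaw": 0},
    {"x": 0, "y": 0, "z": -0.3, "rx": 0, "ry": 0, "rz": 0, "jaw": 0},
    {"x": 0, "y": 0, "z": -0.2, "rx": 0, "ry": 0, "rz": 0, "jaw": 0},
    {"x": 0, "y": 0, "z": 0, "rx": 0, "ry": 0, "rz": 0, "jaw": 0},
    {"x": 0, "y": 0, "z": 0, "rx": 0, "ry": 0, "rz": 0, "jaw": 0}
  ]
}}

```text
time_s: 19.2
eef_pos: [0.5331, -0.0306, 0.1104]
tcp_rot: [-3.142, 0.0, 0.346]
wrist_force: [0.4, 0.4, -3.4]
width: 0.0395
gripper_force: 39.8
```

Call:
{"op": "apply_moves", "data": {
  "plan": [
    {"x": 0, "y": 0, "z": -0.05, "rx": 0, "ry": 0, "rz": 0, "jaw": 0},
    {"x": 0, "y": 0, "z": -0.05, "rx": 0, "ry": 0, "rz": 0, "jaw": 0},
    {"x": 0, "y": 0, "z": -0.05, "rx": 0, "ry": 0, "rz": 0, "jaw": 0},
    {"x": 0, "y": 0, "z": 0, "rx": 0, "ry": 0, "rz": 0, "jaw": 0},
    {"x": 0, "y": 0, "z": 0, "rx": 0, "ry": 0, "rz": 0, "jaw": 0}
  ]
}}

```text
time_s: 19.7
eef_pos: [0.5331, -0.0306, 0.1074]
tcp_rot: [3.142, -0.0, 0.346]
wrist_force: [0.3, 0.5, -3.1]
width: 0.0397
gripper_force: 39.8
```

Call:
{"op": "apply_moves", "data": {
  "plan": [
    {"x": 0, "y": 0, "z": -0.02, "rx": 0, "ry": 0, "rz": 0, "jaw": 0},
    {"x": 0, "y": 0, "z": -0.02, "rx": 0, "ry": 0, "rz": 0, "jaw": 0},
    {"x": 0, "y": 0, "z": 0, "rx": 0, "ry": 0, "rz": 0, "jaw": 0},
    {"x": 0, "y": 0, "z": 0, "rx": 0, "ry": 0, "rz": 0, "jaw": 0}
  ]
}}

```text
time_s: 20.1
eef_pos: [0.5331, -0.0306, 0.1066]
tcp_rot: [3.142, -0.0, 0.346]
wrist_force: [0.3, 0.1, -4.3]
width: 0.0397
gripper_force: 39.8
```

Call:
{"op": "apply_moves", "data": {
  "plan": [
    {"x": 0, "y": 0, "z": -0.02, "rx": 0, "ry": 0, "rz": 0, "jaw": 0},
    {"x": 0, "y": 0, "z": -0.02, "rx": 0, "ry": 0, "rz": 0, "jaw": 0},
    {"x": 0, "y": 0, "z": 0, "rx": 0, "ry": 0, "rz": 0, "jaw": 0},
    {"x": 0, "y": 0, "z": 0, "rx": 0, "ry": 0, "rz": 0, "jaw": 0}
  ]
}}

```text
time_s: 20.5
eef_pos: [0.5332, -0.0306, 0.1063]
tcp_rot: [3.141, -0.0, 0.346]
wrist_force: [-1.6, -0.2, 3.4]
width: 0.0397
gripper_force: 39.8
```

Force has turned upward (+3.4 N): the legs stand on the plate. Release and retreat.

Call:
{"op": "apply_moves", "data": {
  "plan": [
    {"x": 0, "y": 0, "z": 0, "rx": 0, "ry": 0, "rz": 0, "jaw": 0.5},
    {"x": 0, "y": 0, "z": 0, "rx": 0, "ry": 0, "rz": 0, "jaw": 0.8},
    {"x": 0, "y": 0, "z": 0, "rx": 0, "ry": 0, "rz": 0, "jaw": 1},
    {"x": 0, "y": 0, "z": 0, "rx": 0, "ry": 0, "rz": 0, "jaw": 1},
    {"x": 0, "y": 0, "z": 0, "rx": 0, "ry": 0, "rz": 0, "jaw": 1},
    {"x": 0, "y": 0, "z": 0.5, "rx": 0, "ry": 0, "rz": 0, "jaw": 1},
    {"x": 0, "y": 0, "z": 1, "rx": 0, "ry": 0, "rz": 0, "jaw": 1},
    {"x": 0, "y": 0, "z": 1, "rx": 0, "ry": 0, "rz": 0, "jaw": 1},
    {"x": 0, "y": 0, "z": 1, "rx": 0, "ry": 0, "rz": 0, "jaw": 1},
    {"x": 0, "y": 0, "z": 1, "rx": 0, "ry": 0, "rz": 0, "jaw": 1}
  ]
}}

```text
time_s: 21.5
eef_pos: [0.5332, -0.0306, 0.1973]
tcp_rot: [3.141, -0.001, 0.346]
wrist_force: [0.4, 0.0, -0.0]
width: 0.0872
gripper_force: 0.0
```

Call:
{"op": "apply_moves", "data": {
  "plan": [
    {"x": 0, "y": 0, "z": 1, "rx": 0, "ry": 0, "rz": 0, "jaw": 1},
    {"x": 0, "y": 0, "z": 0, "rx": 0, "ry": 0, "rz": 0, "jaw": 1},
    {"x": 0, "y": 0, "z": 0, "rx": 0, "ry": 0, "rz": 0, "jaw": 1},
    {"x": 0, "y": 0, "z": 0, "rx": 0, "ry": 0, "rz": 0, "jaw": 1}
  ]
}}

```text
time_s: 21.9
eef_pos: [0.5324, -0.0308, 0.215]
tcp_rot: [-3.141, 0.002, 0.346]
wrist_force: [0.2, 0.1, -0.1]
width: 0.0871
gripper_force: 0.0
```

Run:
```python
from h import *
# numeric check: grip-block top in the wrist view (grey against white plate)
m=robot.camera_model("wrist");im=robot.camera("wrist").astype(int)
g=proj("wrist",rect([.5332,-.0306,.146,.346],.04,.04),m).round(0); print(g.tolist())
o=robot.observe();print(o["eef_pos"],o["wrist_force"],o["width"])
c=g.mean(0).astype(int); y=int(g[:2,1].mean())+15
print(im[y,::14].tolist() if False else [(x,im[y,x].tolist()) for x in range(int(g[:,0].min())-20,int(g[:,0].max())+21,6)])
```

```text
[[255.0, 195.0], [310.0, 195.0], [308.0, 246.0], [256.0, 246.0]]
[ 0.53234692 -0.03077403  0.21479002] [-0.2019916  -0.67678485  0.87402657] 0.08666032475518765
[(235, [200, 206, 210]), (241, [203, 206, 210]), (247, [204, 208, 213]), (253, [205, 209, 214]), (259, [152, 165, 167]), (265, [156, 166, 174]), (271, [152, 163, 171]), (277, [152, 161, 168]), (283, [151, 162, 169]), (289, [153, 164, 171]), (295, [153, 161, 170]), (301, [152, 163, 168]), (307, [143, 150, 152]), (313, [200, 204, 209]), (319, [200, 205, 209]), (325, [198, 203, 209])]
```

The grip block's top lies exactly where it should (columns 256–309), so the gauge stands upright. Handing in.

```bash
python3 -c "
from station import robot
print(robot.job_done())"
```

```text
the job is handed in; nothing more can be done
None
```

The bar lies in the pocket and the gauge stands astride it with both released, handed in at about 22 s; the hand-in gave no verdict, and I did not read the gauge's value directly.

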